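# Fit the bottle-ring carrier to the filling stand

### The job

Fit the blue bottle-ring carrier onto the square steel arm of the filling stand: thread its sleeve over the arm's free end, mouth first and hole upwards, up to the red spring button. Then hold the button down flush while you slide the sleeve on over it, until the button pops up through the hole in the top of the sleeve and locks it. Leave the carrier locked on the arm and let go, without knocking over or shifting any of the bottles and the beaker standing about.

Things in the scene. Friction and masses are not known exactly. Their poses are not given: they have to be found in the camera images.
- stand: Filling stand, fixed. Origin: centre of the column's foot on the table; x along the arm, z up. Copper-coloured base plate 12 mm thick (x -70 to 100, y -75 to 75 mm), column 44 x 44 mm, 132 mm tall, and a level square steel arm 20 x 20 mm in section that runs from the column to x = 205 mm, centre line 90 mm and top face 100 mm above the table. Nothing else over or beside the arm.
- bar_lock (a point): On the centre line of the arm, straight below the middle of the red button, 125 mm from the column's axis and 10 mm below the arm's top face. x axis along the arm towards the free end, z up.
- bar_tip (a point): Centre of the arm's free end face, 80 mm from bar_lock; same axes. Edges of the end rounded 3 mm.
- snap_button (a joint): Travel of the red spring button: 0 = up, 9 mm proud of the arm's top face; 0.009 = flush; stop at 0.0105. Moves straight down; 2 N starts it, 6 N holds it flush; springs back at once. Its sides are upright, so the sleeve cannot ride over it unless it is held within about 2 mm of flush. Whatever part of it is already under the sleeve's lip is kept down by the lip.
- button_top (a point): Middle of the button's top face; it moves with the button (19 mm above bar_lock when up). The button is 16 mm long along the arm, 10 mm wide (narrower than a fingertip), its two cross edges rounded 2 mm. A fingertip that presses it flush also comes to rest on the arm's top face.
- carrier: The blue carrier, loose, about 160 g, lying on its underside, hole up. Origin on its underside below the middle of the hole; x along the sleeve towards the ring, z up. Square sleeve open at both ends: outside 31 x 31 mm, bore 23 x 23 mm, mouth face at x = -24 mm, rear face at x = +30 mm. Best gripped across its side walls, near x = 5 mm.
- carrier_bore (a point): Centre of the bore below the middle of the hole, 15.5 mm above the carrier's underside, same axes as the carrier. When fitted it coincides with bar_lock, all axes alike (within the play of 1.5 mm each way).
- carrier_hole (a point): Middle of the hole in the sleeve's top wall (4 mm thick), at its upper face. The hole is 20 mm long along the sleeve and 14 mm wide; between it and the mouth lies the solid lip, 14 mm long, with a rounded nose.
- carrier_tab (a point): Middle of the rear face (x = +30 mm) of the thumb tab, which stands 12 mm up from the sleeve's top wall, 26 mm wide, 8 mm thick, flush with the sleeve's rear. One finger can push here towards the mouth while the other finger of the same hand, just ahead of the mouth (54 mm from the rear face), holds the button down.
- carrier_ring (a point): Centre of the steel bottle ring behind the sleeve, 40 mm outside, 30 mm inside, 6 mm thick, level with the sleeve's underside, joined to it by a short neck.
- vial_a: Bystander: amber vial, 26 mm wide, 56 mm tall, standing on the stand's base plate beside the column. Origin at the centre of its underside.
- vial_b: Bystander: amber vial, 32 mm wide, 70 mm tall. Origin at the centre of its underside.
- vial_c: Bystander: amber bottle, 40 mm wide, 85 mm tall, white cap. Origin at the centre of its underside.
- white_bottle: Bystander: white bottle, 44 mm wide, 95 mm tall. Origin at the centre of its underside.
- tin_bottle: Bystander: aluminium bottle, 44 mm wide, 100 mm tall. Origin at the centre of its underside.
- beaker: Bystander: open glass beaker, 60 mm wide, 75 mm tall. Origin at the centre of its underside.
- blue_bottle: Bystander: clear bottle with blue cap, 56 mm wide, 100 mm tall. Origin at the centre of its underside.

How it is judged:
By the outcome, as a careful person would: the job done as asked, in the order asked, and still so for the second after the job is handed in, with the robot touching nothing.
It also fails if it takes over 58 s, if anything falls off the work surface, if the arm or the gripper's body presses on something with over 40 N, if the wrist force passes 120 N, or if a joint passes its speed limit or range.

### The arm

A 7-joint arm with a two-finger parallel gripper is mounted at the origin on the work surface. World frame = base frame: x ahead of the robot, y to its left, z up, the work surface at z = 0. Lengths are in mm, angles in rad, forces in N, time in s.
With the tool pointing down it reaches from about 425 to 950 mm from the base axis. Payload 4.7 kg.
Tool frame: the origin (TCP) lies where the fingers leave the gripper's body, on its centre line; the fingertips stand 73 mm ahead of it and the grasp point (between the pads) lies 54 mm ahead of it; z points along the fingers, y is the line along which they close (so a half turn about z gives the same grasp; the last joint's range is limited). The gripper opens to 85 mm and grips with 20 to 120 N. Pads are 22 mm wide; open, the fingers measure 114 mm over their backs; the gripper's body (76 mm by 85 mm) begins 54 mm behind the grasp point. The pads swing forward as they close: fully open they stand 13 mm farther back than shut.
Start: joints at [-1.196, 0.469, -0.049, 1.532, 0.024, 1.141, -0.082], TCP at [265.181, 620.742, 303.935] pointing down, gripper open.
Joint ranges: [-2.59, 2.59], [-0.33, 1.99], [-1.39, 1.29], [0.1, 2.45], [-1.04, 4.18], [0.21, 1.99], [-2.66, 2.66]. Speed limits (rad/s): [2.57, 2.57, 3.14, 3.14, 3.14, 3.14, 3.14].

### API

Orientations are given as a unit quaternion [w, x, y, z].
In Python, from bench import robot gives the robot as it stands.
- The arm moves only by the shell command python3 nudge.py [FORCE], which reads ROWS from standard input. ROWS is a JSON list of rows, 1 to 8 of them, each of 7 numbers: dx, dy, dz in units of 5 mm, then a rotation vector rx, ry, rz in units of 0.2 rad, then the opening from 0.0 (shut) to 1.0 (fully open); each row shifts and turns the commanded pose from where the row before left it, along the tool's axes as they then stand; what a row does not reach is not made up. A row lasts 1/12 s, in which the tool goes at most 41.7 mm and 0.125 rad, less where a joint would pass 70% of its speed; a pose out of reach is approached as far as the arm can. The fingers move at their own pace and stop on an object; FORCE is the grip in N (left out, the last holds). Time passes only in rows, so rows that do not move let the fingers close. It prints the time, the measured TCP pose, the force, the opening and the grip force at its end. Input that does not fit is refused with a message, and nothing moves.
- robot.sense(): the state, without advancing time (a new reading comes with each control period).
- robot.camera(name): name is "scene" or "side" or "wrist"; returns the picture (480x640x3 uint8, red, green, blue); there is no depth.
- robot.camera_model(name): a dict with "K" (3x3 intrinsics, pixels), "view" (4x4, takes a point from world to camera coordinates). Camera axes: x right, y down, z forward; pixel columns grow to the right and rows downward; lengths in mm; the calibration is good to about 2 mm. A picture is of the moment at which its call begins: read the wrist's pose just before it. camera_model takes no time and is no camera call; for the wrist camera it gives the pose at the moment of the call.
- robot.finish_job(): hands the job in; it is judged then, once.
The state is a dict: "time": time; "qpos": joint angles; "qd": joint speeds; "joint_efforts": joint torques, N m; "ee_pos": TCP position; "orientation": TCP orientation; "force": force on the tool from outside, world axes, zero at the start; "ft_torque": the same for the moment, N m; "grip_width": opening from 0.0 (shut) to 1.0 (fully open); "grasp_force": force on a finger pad.
Only numpy, scipy, OpenCV 4.12 (cv2) and the standard library are available. Lean on these libraries where they do the work, as an engineer would, in place of code of your own. Each camera call takes 0.05 s, during which the arm holds its last target. There are 200 camera calls.

## Working session

There is one attempt and no reset: what is moved stays moved. The work goes in short steps, Python scripts to look and compute and a shell command to move; the robot and the scene stay as the last step left them, time stands still between calls to the robot, and variables do not carry over. Pictures are saved under pics/ and viewed, at most 10 in all, crops included, and the job is handed in when it is done.

```bash
ls; mkdir -p pics; python3 - <<'E'
from bench import robot
import cv2
for n in("scene","side"):
    im=robot.camera(n); cv2.imwrite(f"pics/{n}0.png",im[:,:,::-1])
    m=robot.camera_model(n); print(n,m["K"],m["view"])
print(robot.sense())
E
```

```text
bench.py
nudge.py
pics
scene [[436.37648607   0.         317.21503775]
 [  0.         436.37648607 238.05216631]
 [  0.           0.           1.        ]] [[-6.00992388e-01  7.99253309e-01  1.51570247e-03  3.91364830e+02]
 [ 6.80360494e-01  5.12585182e-01 -5.23799608e-01 -2.87536246e+02]
 [-4.19425497e-01 -3.13768354e-01 -8.51840169e-01  1.25600103e+03]
 [ 0.00000000e+00  0.00000000e+00  0.00000000e+00  1.00000000e+00]]
side [[479.54047596   0.         306.27741834]
 [  0.         479.54047596 249.27341853]
 [  0.           0.           1.        ]] [[-9.65384712e-01 -2.59934652e-01  2.15947850e-02  5.00079569e+02]
 [-1.90317869e-01  6.45372126e-01 -7.39779648e-01  2.16784453e+02]
 [ 1.78357693e-01 -7.18281836e-01 -6.72502593e-01  9.23864044e+02]
 [ 0.00000000e+00  0.00000000e+00  0.00000000e+00  1.00000000e+00]]
{'time': 0.1, 'qpos': array([-1.19588863,  0.46940643, -0.04858497,  1.53356838,  0.02413936,
        1.14103505, -0.08232122]), 'qd': array([-0.00042941, -0.00117546,  0.00089293, -0.00359448,  0.00040248,
       -0.00082001, -0.00055304]), 'joint_efforts': array([ 1.77334018e-04, -5.11514068e+01, -4.68921592e-02, -2.38390929e+01,
        1.08170774e-02,  4.36647257e-03, -8.70984564e-06]), 'ee_pos': array([265.06239788, 620.34502408, 302.93804379]), 'orientation': array([-1.31698733e-04,  2.00527344e-01,  9.79687678e-01, -9.05684599e-04]), 'force': array([-0.10918711, -0.00645478, -0.01451619]), 'ft_torque': array([-0.0011103 , -0.01751136,  0.05591499]), 'grasp_force': 0.0, 'grip_width': 1.0030252483006665}
```

View pics/scene0.png

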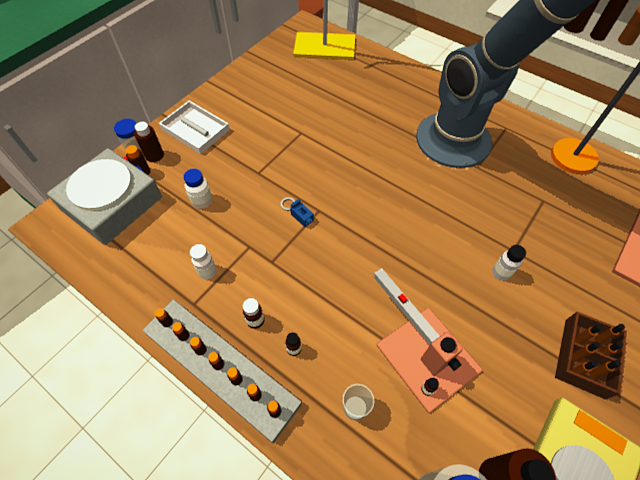

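View pics/side0.png

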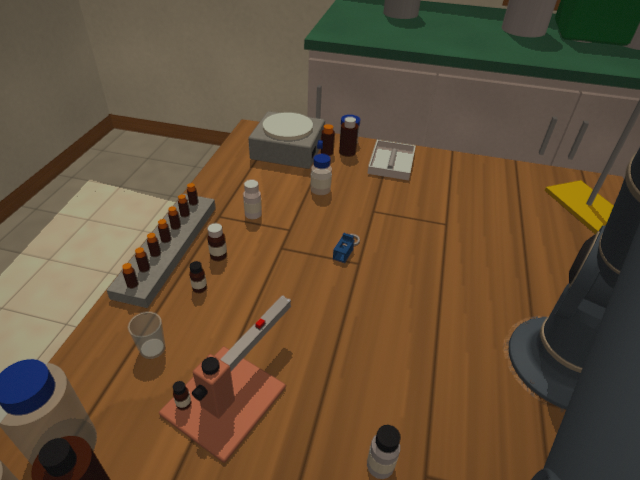

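The scene view shows the carrier at (302,212), the arm's free end at (379,273) and the red button at (403,298). In the side view they are at (345,248), (287,300) and (261,323). I'll triangulate these coarsely and zoom in.

```bash
cat > h.py <<'E'
import numpy as np, cv2
from bench import robot
from scipy.spatial.transform import Rotation as R
def P(m): return np.array(m["K"])@np.array(m["view"])[:3]
def tri(obs):  # [(model,(u,v)),...] -> point, rms px
    A=[]
    for m,(u,v) in obs:
        p=P(m); A+= [u*p[2]-p[0], v*p[2]-p[1]]
    A=np.array(A); x=np.linalg.lstsq(A[:,:3],-A[:,3],rcond=None)[0]
    e=[np.subtract(proj(m,x),q) for m,q in obs]
    return x, np.sqrt(np.mean(np.square(e)))
def proj(m,x):
    q=P(m)@np.append(x,1); return q[:2]/q[2]
def onz(m,uv,z):
    p=P(m); u,v=uv
    A=np.array([u*p[2]-p[0], v*p[2]-p[1]])
    return np.append(np.linalg.solve(A[:,:2],-A[:,3]-A[:,2]*z),z)
def rot(): q=robot.sense()["orientation"]; return R.from_quat([q[1],q[2],q[3],q[0]])
def col(im,lo,hi):
    return cv2.inRange(cv2.cvtColor(im,cv2.COLOR_RGB2HSV),lo,hi)
E
python3 - <<'E'
from h import *
S,D=[robot.camera_model(n) for n in("scene","side")]
T=lambda n,a,b:print(n,*[np.round(v,1) for v in tri([(S,a),(D,b)])])
T("carrier",(302,212),(345,248));T("tip",(379,273),(287,300));T("button",(403,298),(261,323))
T("coltop",(448,345),(211,364))
a=cv2.imread("pics/scene0.png");b=cv2.imread("pics/side0.png")
f=lambda i,x,y,w,h:cv2.resize(i[y:y+h,x:x+w],None,fx=5,fy=5,interpolation=cv2.INTER_CUBIC)
top=np.hstack([f(a,275,190,50,40),f(a,370,262,50,40)]);bot=np.hstack([f(b,325,228,50,40),f(b,250,292,50,40)])
cv2.imwrite("pics/crop1.png",np.vstack([top,bot]))
# bystanders by the base on table (approx foot pixels in scene view)
for n,uv in dict(white=(206,274),vialc=(255,324),vialb=(293,353),beaker=(359,414),bluecap=(200,203),tin=(505,275)).items(): print(n,np.round(onz(S,uv,0)))
E
```

```text
carrier [ 473.6 -181.8   15.8] 0.3
tip [538.6  78.6  91.8] 1.0
button [563.7 151.1 102.6] 0.6
coltop [605.6 268.5 125.9] 1.0
white [ 742. -259.    0.]
vialc [766. -86.   0.]
vialb [766.  22.   0.]
beaker [782. 202.   0.]
bluecap [ 603. -417.    0.]
tin [321. 304.   0.]
```

View pics/crop1.png

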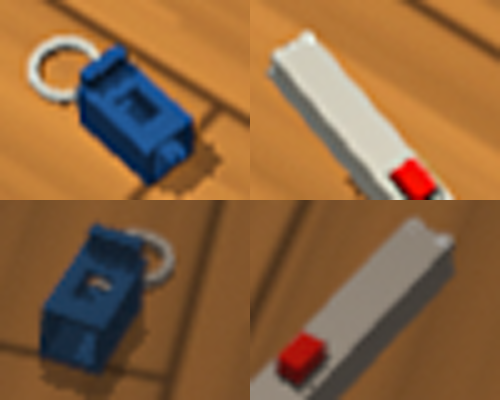

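The crop shows the carrier with its ring end up and left, so the mouth faces the stand. The hole is near scene (302,210.6) and the ring near (288,204). The arm is clear, with the button at (403,298). Next I'll work out the carrier's heading and the wrist camera's geometry.

```bash
cat >> h.py <<'E'
def delta(goal,az=None,show=True):
    """tool-axis mm to reach goal TCP (world), and turn about tool z so tool x gets azimuth az (deg)"""
    r=rot(); d=r.inv().apply(np.array(goal)-robot.sense()["ee_pos"])
    x=r.as_matrix()[:,0]; a0=np.degrees(np.arctan2(x[1],x[0]))
    print("delta",np.round(d,1),"tool x az",round(a0,2),"tilt z",np.round(r.as_matrix()[:,2],4),"turn rz",None if az is None else np.round(-np.radians((az-a0+180)%360-180),4))
E
python3 - <<'E'
from h import *
S,D=[robot.camera_model(n) for n in("scene","side")]
T=lambda n,a,b:print(n,*[np.round(v,1) for v in tri([(S,a),(D,b)])])
T("hole",(275+135/5,190+103/5),(325+98/5,228+85/5)); T("ring",(275+65/5,190+70/5),(325+152/5,228+58/5))
m=robot.camera_model("wrist");V=np.array(m["view"]);c=-V[:3,:3].T@V[:3,3]
s=robot.sense();r=rot()
print(m["K"],"cam in tool",r.inv().apply(c-s["ee_pos"]),"cam axes in tool\n",np.round(r.inv().as_matrix()@V[:3,:3].T,3))
delta([480,150,300],157)
E
```

```text
hole [ 475.3 -180.2   25.9] 0.4
ring [ 460.1 -240.2   -6.6] 1.3
[[399.92180523   0.         317.10298194]
 [  0.         399.92180523 235.06291979]
 [  0.           0.           1.        ]] cam in tool [ 71.19058841  -0.64232861 -69.2936138 ] cam axes in tool
 [[-0.    -0.961 -0.277]
 [ 1.    -0.    -0.001]
 [ 0.001 -0.277  0.961]]
delta [-382.5 -348.1    3.6] tool x az 156.86 tilt z [-6.0e-04 -1.7e-03 -1.0e+00] turn rz -0.0024
```

```bash
python3 - <<'E'
from h import *
delta([552,115,300],73)
E
```

```text
delta [-462.4 -352.     3.6] tool x az 156.86 tilt z [-6.0e-04 -1.7e-03 -1.0e+00] turn rz 1.4637
```
Per row cap 41.7 total; 581mm → 16 rows: (-29,-22,0) x16. With turns simultaneously axes change. Do translate 8 rows x2 (-29,-22) then 12 turn rows .122 in place.

The rows are not in the units I measure in: shifts go in units of 5 mm and turns go in units of 0.2 rad. I convert before sending: -29 mm is -5.8, -22 mm is -4.4.

```bash
echo '[[-5.8,-4.4,0,0,0,0,1],[-5.8,-4.4,0,0,0,0,1],[-5.8,-4.4,0,0,0,0,1],[-5.8,-4.4,0,0,0,0,1],[-5.8,-4.4,0,0,0,0,1],[-5.8,-4.4,0,0,0,0,1],[-5.8,-4.4,0,0,0,0,1],[-5.8,-4.4,0,0,0,0,1]]' | python3 nudge.py
echo '[[-5.8,-4.4,0,0,0,0,1],[-5.8,-4.4,0,0,0,0,1],[-5.8,-4.4,0,0,0,0,1],[-5.8,-4.4,0,0,0,0,1],[-5.8,-4.4,0,0,0,0,1],[-5.8,-4.4,0,0,0,0,1],[-5.8,-4.4,0,0,0,0,1],[-5.8,-4.4,0,0,0,0,1]]' | python3 nudge.py
echo '[[0,0,0,0,0,0.61,1],[0,0,0,0,0,0.61,1],[0,0,0,0,0,0.61,1],[0,0,0,0,0,0.61,1],[0,0,0,0,0,0.61,1],[0,0,0,0,0,0.61,1],[0,0,0,0,0,0.61,1],[0,0,0,0,0,0.61,1]]' | python3 nudge.py
echo '[[0,0,0,0,0,0.61,1],[0,0,0,0,0,0.61,1],[0,0,0,0,0,0.61,1],[0,0,0,0,0,0.61,1],[0,0,0,0,0,0,1],[0,0,0,0,0,0,1]]' | python3 nudge.py
python3 - <<'E'
from h import *
import json
s=robot.sense();m=robot.camera_model("wrist");im=robot.camera("wrist");cv2.imwrite("pics/w1.png",im[:,:,::-1])
json.dump({k:np.array(m[k]).tolist() for k in("K","view")},open("w1.json","w"))
print(s["qpos"],s["force"]); delta([475,-180,250],76)
E
```

```text
time: 0.77
ee_pos: [409.8, 365.9, 303.6]
orientation: [-0.0, 0.2, 0.98, -0.0]
force: [0.0, -0.0, -0.1]
grip_width: 1.002
grasp_force: 0.0
time: 1.43
ee_pos: [553.9, 113.0, 303.7]
orientation: [-0.0, 0.2, 0.98, -0.0]
force: [0.8, -0.1, -0.5]
grip_width: 1.0
grasp_force: 0.0
time: 2.1
ee_pos: [553.3, 114.7, 303.5]
orientation: [-0.0, 0.639, 0.769, -0.0]
force: [-0.1, 0.4, 0.1]
grip_width: 1.001
grasp_force: 0.0
time: 2.6
ee_pos: [553.3, 114.9, 303.6]
orientation: [-0.0, 0.803, 0.596, -0.0]
force: [0.4, 0.2, -0.4]
grip_width: 1.001
grasp_force: 0.0
[-0.63713827  0.30291272  0.44892883  1.82056032 -0.14950074  1.05207237
 -0.42523399] [ 0.40392051  0.20841941 -0.37208563]
delta [-304.9   10.4   53.7] tool x az 73.17 tilt z [-5.e-04 -1.e-04 -1.e+00] turn rz -0.0494
```

View pics/w1.png

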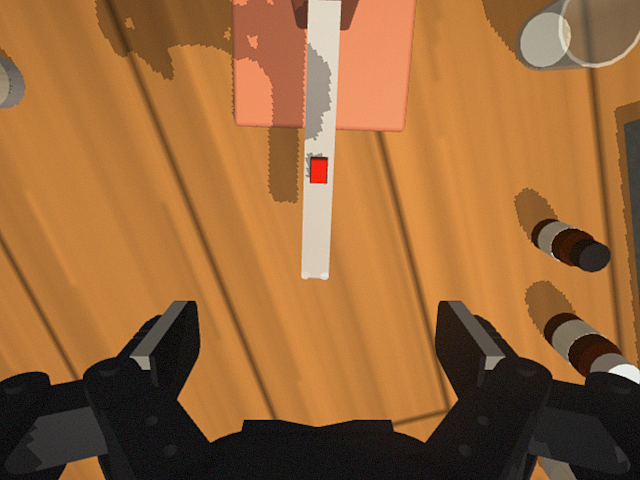

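The wrist view shows the arm vertical in the picture. The tip is at (316,275) and the button centre at (318,171). I'll take a second wrist view of the arm from another place, then two of the carrier.

```bash
cat >> h.py <<'E'
import json
def snap(n):
    m=robot.camera_model("wrist");im=robot.camera("wrist");cv2.imwrite(f"pics/{n}.png",im[:,:,::-1])
    json.dump({k:np.array(m[k]).tolist() for k in("K","view")},open(n+".json","w")); return im
def ld(n): return json.load(open(n+".json")),cv2.imread(f"pics/{n}.png")[:,:,::-1]
E
echo '[[-2.6,4,5,0,0,0,1],[-2.6,4,5,0,0,0,1],[-2.8,4,4,0,0,0,1],[0,0,0,0,0,0,1],[0,0,0,0,0,0,1]]' | python3 nudge.py
python3 -c "
from h import *
snap('w2')"
echo '[[-7,-1.6,-1,0,0,0,1],[-7,-1.6,-1,0,0,0,1],[-7,-1.6,0,0,0,0,1],[-7,-1.6,0,0,0,0,1],[-7,-1.6,0,0,0,0,1],[-7,0,0,0,0,0,1],[-7,0,0,0,0,0,1],[-7,0,0,0,0,0,1]]' | python3 nudge.py
echo '[[-4,0,0,0,0,-0.25,1],[0,0,0,0,0,0,1],[0,0,0,0,0,0,1]]' | python3 nudge.py
python3 -c "
from h import *
snap('w3')"
echo '[[-4,3,6,0,0,0,1],[-2,3,6,0,0,0,1],[0,0,0,0,0,0,1],[0,0,0,0,0,0,1]]' | python3 nudge.py
python3 -c "
from h import *
snap('w4')
a=[cv2.resize(ld(n)[1],(400,300)) for n in('w2','w3','w4')]
cv2.imwrite('pics/m1.png',np.vstack([np.hstack(a[:2]),np.hstack([a[2],a[2]*0])])[:,:,::-1])"
```

```text
time: 3.07
ee_pos: [599.0, 57.3, 232.5]
orientation: [-0.0, 0.804, 0.594, -0.001]
force: [0.1, 0.0, 0.0]
grip_width: 0.999
grasp_force: 0.0
time: 3.78
ee_pos: [479.0, -197.1, 245.4]
orientation: [0.001, 0.803, 0.596, 0.002]
force: [0.9, -0.5, 0.6]
grip_width: 0.998
grasp_force: 0.0
time: 4.03
ee_pos: [473.3, -216.3, 245.0]
orientation: [0.001, 0.789, 0.614, 0.001]
force: [1.0, 1.2, 0.3]
grip_width: 0.997
grasp_force: 0.0
time: 4.42
ee_pos: [495.3, -250.6, 182.4]
orientation: [-0.002, 0.788, 0.616, -0.001]
force: [-0.4, 0.4, -0.1]
grip_width: 1.001
grasp_force: 0.0
```

View pics/m1.png

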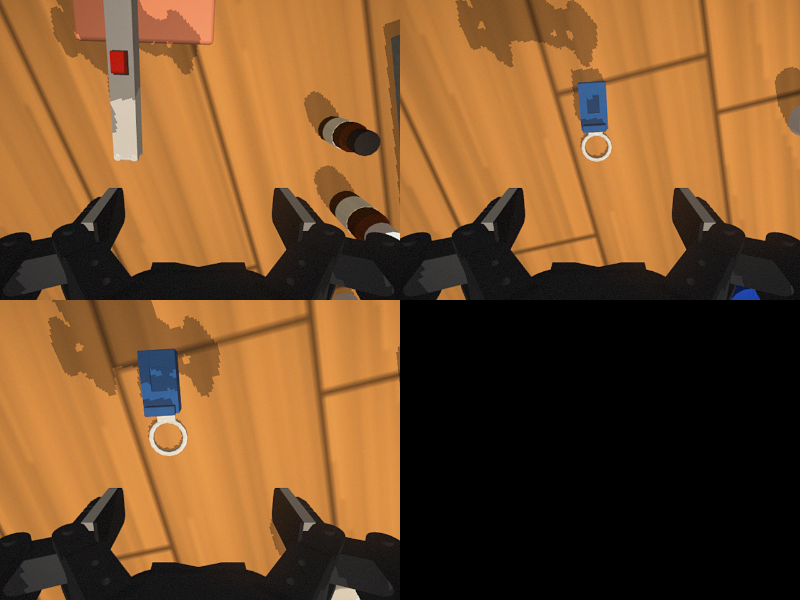

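The top-left tile (w2) shows the arm tip at about (250,315) in full-size pixels. The other two tiles show the carrier at about (310,165) in w3 and (255,130) in w4, with the ring pointing towards the tool. I'll fit box silhouettes to both.

```bash
cat > fit.py <<'E'
from h import *
from scipy.optimize import minimize
def box(a,b,c,d,e,f): return np.array([[x,y,z] for x in(a,b) for y in(c,d) for z in(e,f)],float)
def sil(m,boxes,p,sub=4):
    im=np.zeros((480*sub,640*sub),np.uint8); c,s=np.cos(p[3]),np.sin(p[3])
    for B in boxes:
        W=B@np.array([[c,s,0],[-s,c,0],[0,0,1]])+p[:3]
        q=np.array([proj(m,w) for w in W]); q=((q+.5)*sub).astype(np.float32)
        cv2.fillConvexPoly(im,cv2.convexHull(q).astype(np.int32),255)
    return cv2.resize(im,(640,480),interpolation=cv2.INTER_AREA)/255.
def fit(views,boxes,p0,roi=None,step=(4,4,4,.05)):
    def L(p): return sum((np.abs(sil(m,boxes,p)-k)*(1 if roi is None else r)).sum() for (m,k),r in zip(views,roi or [1]*9))
    best=None
    for _ in range(2):
        r=minimize(L,p0,method="Nelder-Mead",options=dict(initial_simplex=np.vstack([p0]+[np.array(p0)+np.eye(4)[i]*step[i] for i in range(4)]),xatol=.02,fatol=.2,maxiter=250)); p0=r.x
    return r.x,r.fun
carrier=[box(-24,30,-15.5,15.5,0,31),box(22,30,-13,13,31,43)]
E
python3 - <<'E'
from fit import *
def blue(im): 
    k=col(im,(95,90,30),(125,255,255)); n,l,st,_=cv2.connectedComponentsWithStats(k); 
    j=[i for i in range(1,n) if st[i,1]<280]; j=max(j,key=lambda i:st[i,4]); k=(l==j).astype(np.uint8)
    return cv2.morphologyEx(k,cv2.MORPH_CLOSE,np.ones((9,9))).astype(float)
vs=[]
for n in("w3","w4"):
    m,im=ld(n); k=blue(im); vs.append((m,k)); print(n,k.sum())
p,f=fit(vs,carrier,[475,-182,0,np.radians(-104)]); print("carrier",np.round(p,2),np.degrees(p[3]),f)
vs=[];roi=[]
p0=[560,145,90,np.radians(-108)]
for n in("w1","w2"):
    m,im=ld(n); k=col(im,(0,0,40),(179,60,255))|col(im,(0,190,100),(4,255,255))|col(im,(175,190,100),(179,255,255))
    vs.append((m,(k>0).astype(float))); roi.append(cv2.dilate(sil(m,[box(-25,80,-10,10,-10,10)],p0),np.ones((41,41))))
arm=[box(-90,80,-10,10,-10,10),box(-8,8,-5,5,10,19)]
p,f=fit(vs,arm,p0,roi); print("lock",np.round(p,2),np.degrees(p[3]),f)
red=lambda im:np.array(cv2.moments(col(im,(0,190,100),(4,255,255))|col(im,(175,190,100),(179,255,255)),True)["m10"]) 
for (m,k),n in zip(vs,("w1","w2")):
    im=ld(n)[1].copy(); e=cv2.Canny((sil(m,arm,p)*255).astype(np.uint8),50,150); im[e>0]=(0,255,0); cv2.imwrite(f"pics/ov_{n}.png",im[:,:,::-1])
E
python3 -c "
import cv2,numpy as np
a=cv2.imread('pics/ov_w1.png')[100:300,220:420];b=cv2.imread('pics/ov_w2.png')[60:260,120:320]
cv2.imwrite('pics/ov.png',np.hstack([cv2.resize(i,(400,400),interpolation=0) for i in(a,b)]))"
```

```text
w3 3422.0
w4 6356.0
carrier [ 475.99 -177.62   -4.95   -1.76] -100.6889767972377 241.78823529411767
lock [563.58 150.76  87.88  -1.9 ] -108.72749516531697 790.3099269511727
```

View pics/ov.png

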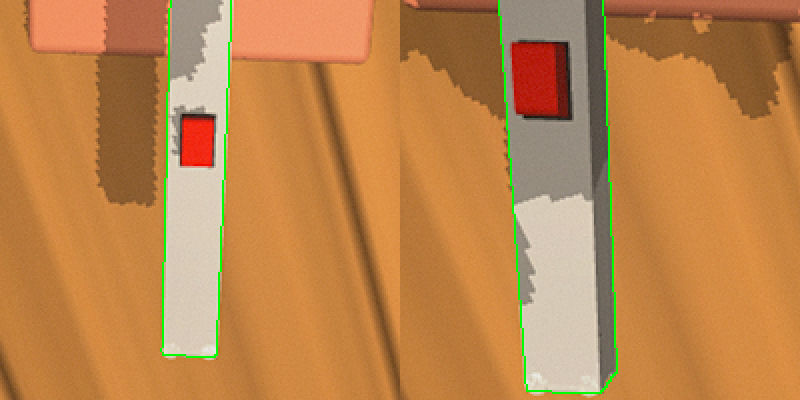

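The fitted outlines match the arm and button edges in both views. I'll refit with the stated heights to check the bias, then work out the grasp.

```bash
python3 - <<'E'
from fit import *
import fit as F
def blue(im): 
    k=col(im,(95,90,30),(125,255,255)); n,l,st,_=cv2.connectedComponentsWithStats(k); 
    j=max([i for i in range(1,n) if st[i,1]<280],key=lambda i:st[i,4]); k=(l==j).astype(np.uint8)
    return cv2.morphologyEx(k,cv2.MORPH_CLOSE,np.ones((9,9))).astype(float)
vs=[(ld(n)[0],blue(ld(n)[1])) for n in("w3","w4")]
def fz(vs,bx,p0,z,roi):
    L=lambda q:sum((np.abs(sil(m,bx,[q[0],q[1],z,q[2]])-k)*r).sum() for (m,k),r in zip(vs,roi))
    r=minimize(L,p0,method="Nelder-Mead",options=dict(initial_simplex=np.array(p0)+np.vstack([[0,0,0],np.diag([3,3,.04])]),xatol=.02,fatol=.2))
    return np.round(r.x,2),np.degrees(r.x[2]),r.fun
for z in (0,):
    for sub in (vs,vs[:1],vs[1:]): print("carrier",z,*fz(sub,carrier,[476,-178,-1.77],z,[1,1]))
p0=[563,150,90,-1.9];V=[];roi=[]
for n in("w1","w2"):
    m,im=ld(n); k=col(im,(0,0,40),(179,60,255))|col(im,(0,190,100),(4,255,255))|col(im,(175,190,100),(179,255,255))
    V.append((m,(k>0).astype(float))); roi.append(cv2.dilate(sil(m,[box(-25,80,-10,10,-10,10)],p0),np.ones((41,41))))
arm=[box(-90,80,-10,10,-10,10),box(-8,8,-5,5,10,19)]
for i in (slice(0,2),slice(0,1),slice(1,2)): print("lock90",*fz(V[i],arm,[563,151,-1.9],90,roi[i]))
E
```

```text
carrier 0 [ 476.47 -177.62   -1.75] -100.15071764560294 515.5333333333333
carrier 0 [ 476.45 -177.4    -1.75] -100.31683371205494 179.45490196078433
carrier 0 [ 476.4  -177.58   -1.74] -99.94399909694054 335.91372549019604
lock90 [564.21 151.49  -1.9 ] -108.73543551959371 882.5338869665512
lock90 [564.27 151.52  -1.9 ] -108.72872898206538 233.85153402537486
lock90 [564.39 151.29  -1.9 ] -108.70400475072061 631.1768396770474
```

```bash
python3 -c "
from h import *
delta([475.3,-182.5,80],79.6)"
```

```text
delta [ 61.3 -36.  104. ] tool x az 76.0 tilt z [-9.0e-04  1.2e-03 -1.0e+00] turn rz -0.0629
```

To row units: 31 mm is 6.2, 30.3 mm is 6.06, -0.063 rad is -0.315.

```bash
echo '[[6.2,-3.6,4,0,0,0,1],[6.06,-3.6,4,0,0,0,1],[0,0,0,0,0,-0.315,1],[0,0,4,0,0,0,1],[0,0,4,0,0,0,1],[0,0,0,0,0,0,1],[0,0,0,0,0,0,1]]' | python3 nudge.py
python3 -c "
from h import *
delta([475.3,-182.5,80],79.6)"
```

```text
time: 5.05
ee_pos: [475.4, -183.3, 105.0]
orientation: [-0.0, 0.769, 0.64, 0.001]
force: [0.1, 0.1, 0.9]
grip_width: 1.001
grasp_force: 0.0
delta [ 0.7 -0.2 25. ] tool x az 79.55 tilt z [ 8.e-04  8.e-04 -1.e+00] turn rz -0.0009
```

To row units: 13 mm is 2.6, 12 mm is 2.4.

```bash
echo '[[0.14,0,2.4,0,0,0,1],[0,0,2.6,0,0,0,1],[0,0,0,0,0,0,0.6],[0,0,0,0,0,0,0.3],[0,0,0,0,0,0,0.1],[0,0,0,0,0,0,0],[0,0,0,0,0,0,0],[0,0,0,0,0,0,0]]' | python3 nudge.py 50
echo '[[0,0,0,0,0,0,0],[0,0,0,0,0,0,0],[0,0,0,0,0,0,0]]' | python3 nudge.py
```

```text
time: 5.72
ee_pos: [475.9, -184.0, 80.2]
orientation: [0.001, 0.769, 0.639, 0.001]
force: [-1.4, 0.2, 6.8]
grip_width: 0.355
grasp_force: 50.4
time: 5.97
ee_pos: [475.9, -184.0, 80.2]
orientation: [0.001, 0.769, 0.639, 0.001]
force: [-0.8, 0.5, 7.4]
grip_width: 0.353
grasp_force: 50.4
```

To row units: -30 mm is -6, -29.5 mm is -5.9, 0.0725 rad is 0.3625.

```bash
echo '[[0,0,-3,0,0,0,0],[0,0,-6,0,0,0,0],[0,0,-5.9,0,0,0,0],[0,0,0,0,0,0.3625,0],[0,0,0,0,0,0.3625,0],[0,0,0,0,0,0,0],[0,0,0,0,0,0,0]]' | python3 nudge.py
python3 -c "
from h import *
delta([520.8,23.4,154.7],71.27)"
```

```text
time: 6.55
ee_pos: [474.9, -183.5, 153.4]
orientation: [-0.0, 0.813, 0.583, -0.0]
force: [-0.0, -0.2, -1.8]
grip_width: 0.356
grasp_force: 50.1
delta [210.6 -23.   -1.3] tool x az 71.27 tilt z [-3.e-04  2.e-04 -1.e+00] turn rz -0.0
```

```bash
echo '[[6,-0.8,0,0,0,0,0],[7,-0.8,0,0,0,0,0],[7,-0.8,0,0,0,0,0],[7,-0.8,-0.26,0,0,0,0],[7,-0.8,0,0,0,0,0],[5,-0.6,0,0,0,0,0],[3.12,0,0,0,0,0,0],[0,0,0,0,0,0,0]]' | python3 nudge.py
echo '[[0,0,0,0,0,0,0],[0,0,0,0,0,0,0]]' | python3 nudge.py
python3 -c "
from h import *
snap('w5')
im=robot.camera('side');cv2.imwrite('pics/s5.png',im[:,:,::-1])
delta([520.8,23.4,154.7],71.27)
b=im[200:350,190:350]
cv2.imwrite('pics/c5.png',np.hstack([cv2.imread('pics/w5.png')[:,120:520],cv2.resize(b,(400,375))[:,:,::-1][:375].repeat(1,0) if 0 else cv2.copyMakeBorder(cv2.resize(b,(400,375))[:,:,::-1],0,105,0,0,0)]))"
```

```text
time: 7.22
ee_pos: [522.2, 27.7, 154.1]
orientation: [-0.001, 0.811, 0.585, 0.0]
force: [-0.1, 0.5, -2.0]
grip_width: 0.357
grasp_force: 50.0
time: 7.38
ee_pos: [520.9, 21.8, 154.4]
orientation: [0.0, 0.814, 0.581, -0.001]
force: [-0.9, -0.0, -1.9]
grip_width: 0.352
grasp_force: 50.0
delta [ 1.9 -0.8 -0.1] tool x az 71.02 tilt z [-7.e-04 -6.e-04 -1.e+00] turn rz -0.0044
```

View pics/c5.png

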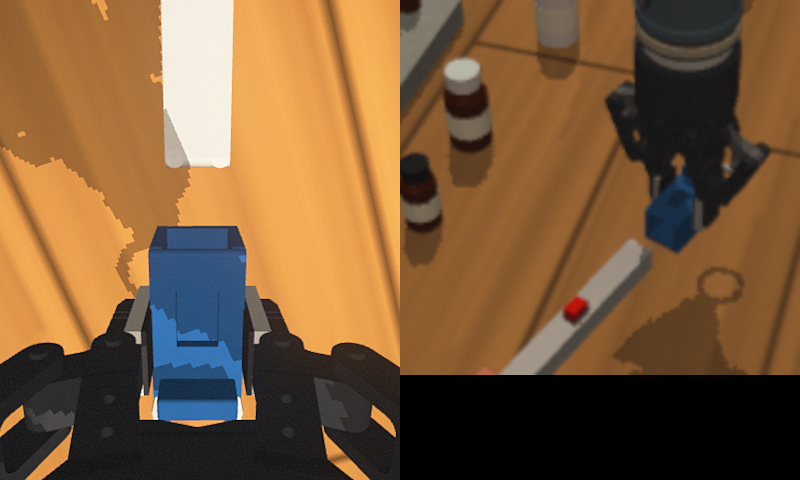

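In the wrist view the sleeve sits straight between the pads with its hole up. The mouth is at rows 227–250 around column 317 (full frame), and the arm tip is centred at about (318,163). The side view agrees. Now a relative fit of both in this view.

```bash
cat > rel.py <<'E'
from fit import *
def sil6(m,boxes,p,sub=4):
    im=np.zeros((480*sub,640*sub),np.uint8); M=R.from_euler("ZYX",[p[3],p[4],0]).as_matrix()
    for B in boxes:
        q=np.array([proj(m,w) for w in B@M.T+p[:3]])
        cv2.fillConvexPoly(im,cv2.convexHull(((q+.5)*sub).astype(np.float32)).astype(np.int32),255)
    return cv2.resize(im,(640,480),interpolation=cv2.INTER_AREA)/255.
def run(n,pc,pa,rows=282):
    m,im=ld(n)
    kb=(cv2.morphologyEx(col(im,(95,80,30),(125,255,255)),cv2.MORPH_CLOSE,np.ones((9,9)))>0).astype(float)
    rb=np.zeros((480,640)); rb[200:rows,230:400]=1
    ka=(col(im,(0,0,40),(179,60,255))>0).astype(float); ra=np.zeros((480,640)); ra[0:190,240:400]=1
    o=lambda L,p,s:minimize(L,p,method="Nelder-Mead",options=dict(initial_simplex=np.array(p)+np.vstack([np.zeros(len(p)),np.diag(s)]),xatol=.01,fatol=.1,maxiter=600))
    ga=o(lambda q:(np.abs(sil6(m,[box(-90,80,-10,10,-10,10)],[*q[:2],90,q[2],0])-ka)*ra).sum(),pa,[2,2,.02])
    gc=o(lambda q:(np.abs(sil6(m,[box(-24,30,-15.5,15.5,0,31)],[*q,0])-kb)*rb).sum(),pc,[2,2,2,.03])
    gp=o(lambda q:(np.abs(sil6(m,[box(-24,30,-15.5,15.5,0,31)],q)-kb)*rb).sum(),[*gc.x,0],[1,1,2,.02,.03])
    print("arm",ga.x,ga.fun); print("car",gc.x,gc.fun,"pitch",gp.x,gp.fun)
    a=ga.x; u=np.array([np.cos(a[2]),np.sin(a[2])]); v=np.array([-u[1],u[0]])
    for g in (gc,gp):
        d=g.x[:2]-a[:2]; print("rel along",d@u,"lat",d@v,"z bore-arm",g.x[2]+15.5-90,"yaw",np.degrees(g.x[3]-a[2]))
E
python3 - <<'E'
from rel import *
run("w5",[522.9,29.4,74.5,-1.897],[564.2,151.5,-1.898])
E
```

```text
arm [563.9344803  151.00841298  -1.8962134 ] 209.17254901960786
car [521.71853944  27.06979786  71.92186906  -1.90016435] 30.1921568627451 pitch [ 5.21689774e+02  2.70452697e+01  7.18927868e+01 -1.90061750e+00
 -3.75863418e-03] 29.498039215686276
rel along 130.9306079470952 lat -0.3766712058562476 z bore-arm -2.5781309369988463 yaw -0.22637302532217213
rel along 130.96304512875858 lat -0.39608491621059727 z bore-arm -2.6072131929517894 yaw -0.2523366943659223
```

To row units: 8 mm is 1.6, -0.4 mm is -0.08, -0.004 rad is -0.02.

```bash
echo '[[1.6,0.08,-0.08,0,0,-0.02,0],[1.6,0,0,0,0,0,0],[1.2,0,0,0,0,0,0],[0.8,0,0,0,0,0,0],[0.8,0,0,0,0,0,0],[0.8,0,0,0,0,0,0],[0,0,0,0,0,0,0]]' | python3 nudge.py
python3 -c "
from h import *
s=robot.sense();print(s['force'],s['ft_torque']);delta([0,0,0],71.27)"
```

```text
time: 8.07
ee_pos: [533.0, 56.2, 155.0]
orientation: [-0.0, 0.812, 0.584, 0.0]
force: [0.5, -0.0, -1.4]
grip_width: 0.353
grasp_force: 50.0
[ 0.49786789 -0.04249666 -1.37106882] [-0.01922047 -0.00276008  0.0274691 ]
delta [-222.8 -487.4  154.9] tool x az 71.46 tilt z [ 2.e-04  4.e-04 -1.e+00] turn rz 0.0034
```

To row units: 7 mm is 1.4, 6 mm is 1.2, 0.001 rad is 0.005.

```bash
echo '[[1.4,0,0,0,0,0.005,0],[1.6,0,0,0,0,0.005,0],[1.6,0,0,0,0,0.005,0],[1.6,0,0,0,0,0,0],[1.6,0,0,0,0,0,0],[1.6,0,0,0,0,0,0],[1.2,0,0,0,0,0,0],[0,0,0,0,0,0,0]]' | python3 nudge.py
python3 -c "
from h import *
s=robot.sense();print(s['force'],s['ft_torque']);delta([533,56.2,155],71.27);snap('w6')
cv2.imwrite('pics/c6.png',cv2.imread('pics/w6.png')[0:440,170:470])"
```

```text
time: 8.73
ee_pos: [549.5, 106.7, 154.3]
orientation: [-0.0, 0.813, 0.583, -0.001]
force: [-0.1, 1.0, -5.9]
grip_width: 0.348
grasp_force: 50.6
[-0.09851388  1.03105073 -5.90243809] [ 0.38027499 -0.15241168  0.00488093]
delta [-53.1   0.6  -0.7] tool x az 71.29 tilt z [-0.0013 -0.     -1.    ] turn rz 0.0004
```

View pics/c6.png

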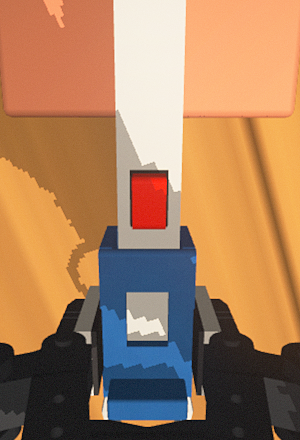

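The wrist view shows the sleeve threaded on the arm. The mouth is at row 250 and the button's near edge at row 228, leaving a gap of about 9 mm. I'll advance 8 mm, then release.

```bash
echo '[[0.8,0,0,0,0,0,0],[0.5,0,0,0,0,0,0],[0.2,0,0,0,0,0,0],[0,0,0,0,0,0,0],[0,0,0,0,0,0,0]]' | python3 nudge.py
python3 -c "
from h import *
s=robot.sense();print(s['force'],s['ft_torque']);delta([533,56.2,155],71.27);snap('w7')
im=robot.camera('wrist')
k=col(im,(0,190,60),(4,255,255))|col(im,(175,190,60),(179,255,255)); y,x=np.nonzero(k[:300]); print('red',x.min(),x.max(),y.min(),y.max())
kb=col(im,(95,80,30),(125,255,255)); print('blue top row',[np.nonzero(kb[:,c])[0].min() for c in (300,318,335)])
m=robot.camera_model('wrist'); print(onz(m,(318,y.min()),109),onz(m,(318,y.max()),109))"
```

```text
time: 9.2
ee_pos: [551.3, 111.9, 154.3]
orientation: [-0.0, 0.813, 0.582, -0.001]
force: [-1.9, -4.1, -12.8]
grip_width: 0.354
grasp_force: 50.3
[ -1.94317951  -4.05606119 -12.79980528] [-0.45994967  0.19400395  0.02032655]
delta [-58.6   0.7  -0.6] tool x az 71.18 tilt z [-2.1e-03 -7.0e-04 -1.0e+00] turn rz -0.0016
red 301 335 191 245
blue top row [np.int64(250), np.int64(250), np.int64(250)]
[566.79958687 159.25969806 109.        ] [561.51876082 143.75371365 109.        ]
```

```bash
echo '[[0.2,0,0.12,0,0,0,0],[0,0,0.08,0,0,0,0],[0,0,0,0,0,0,0],[0,0,0,0,0,0,0]]' | python3 nudge.py
echo '[[0,0,0,0,0,0,0.5],[0,0,0,0,0,0,0.7],[0,0,0,0,0,0,0.8],[0,0,0,0,0,0,0.8],[0,0,0,0,0,0,0.8],[0,0,0,0,0,0,0.8]]' | python3 nudge.py
python3 -c "
from h import *
snap('w8');delta([533,56.2,155],71.27)
from fit import *
m,im=ld('w8')
k=col(im,(0,190,60),(4,255,255))|col(im,(175,190,60),(179,255,255)); y,x=np.nonzero(k[:300]); print('red',x.min(),x.max(),y.min(),y.max())
kb=(cv2.morphologyEx(col(im,(95,80,30),(125,255,255)),cv2.MORPH_CLOSE,np.ones((45,25)))>0).astype(float);rb=np.zeros((480,640));rb[200:380,230:400]=1
def L(q): return (np.abs(sil(m,[box(-24,30,-15.5,15.5,0,31)],[*q[:2],71,q[2]])-kb)*rb).sum()
r=minimize(L,[553,118,-1.9],method='Nelder-Mead');u=np.array([np.cos(r.x[2]),np.sin(r.x[2])]);print(r.x,r.fun,'along',(r.x[:2]-[563.9,151])@u)"
```

```text
time: 9.63
ee_pos: [552.7, 113.7, 154.4]
orientation: [-0.0, 0.813, 0.582, 0.0]
force: [-0.3, -1.2, -7.9]
grip_width: 0.352
grasp_force: 50.9
time: 10.13
ee_pos: [552.9, 113.6, 154.6]
orientation: [0.0, 0.813, 0.582, 0.001]
force: [0.1, 0.4, 0.8]
grip_width: 0.801
grasp_force: 0.0
delta [-60.6  -0.2  -0.7] tool x az 71.21 tilt z [ 8.e-04  4.e-04 -1.e+00] turn rz -0.001
red 298 331 198 252
[551.44643786 112.94031911  -1.89825606] 3113.0627450980396 along 40.042831144791464
```

```bash
echo '[[0,0,-5,0,0,0,0.85],[0,0,-5,0,0,0,0.85],[0,0,-5,0,0,0,0.85],[0,0,0,0,0,0,0.85]]' | python3 nudge.py
python3 -c "
from h import *
print(robot.sense()['qpos']);delta([554.1,117.1,200],-18.73)"
```

```text
time: 10.52
ee_pos: [555.1, 113.4, 233.8]
orientation: [0.001, 0.813, 0.582, 0.004]
force: [0.5, 0.5, -0.0]
grip_width: 0.85
grasp_force: 0.0
[-0.69010639  0.39423187  0.53519235  1.89983555 -0.25342971  0.90473578
 -0.36079287]
delta [ 3.  -2.4 33.8] tool x az 71.18 tilt z [ 0.0086  0.003  -1.    ] turn rz 1.5693
```

To row units: 0.1207 rad is 0.6035.

```bash
echo '[[0,0,0,0,0,0.6035,0.85],[0,0,0,0,0,0.6035,0.85],[0,0,0,0,0,0.6035,0.85],[0,0,0,0,0,0.6035,0.85],[0,0,0,0,0,0.6035,0.85],[0,0,0,0,0,0.6035,0.71],[0,0,0,0,0,0.6035,0.71],[0,0,0,0,0,0.6035,0.71]]' | python3 nudge.py
echo '[[0,0,0,0,0,0.6035,0.71],[0,0,0,0,0,0.6035,0.71],[0,0,0,0,0,0.6035,0.71],[0,0,0,0,0,0.6035,0.71],[0,0,0,0,0,0.6035,0.71],[0,0,0,0,0,0,0.71],[0,0,0,0,0,0,0.71],[0,0,0,0,0,0,0.71]]' | python3 nudge.py
python3 -c "
from h import *
snap('w9');print(robot.sense()['qpos']);delta([554.1,117.1,200],-18.73)"
```

```text
time: 11.18
ee_pos: [552.3, 113.4, 228.7]
orientation: [-0.0, 0.991, 0.135, -0.0]
force: [-0.2, -0.2, -0.3]
grip_width: 0.711
grasp_force: 0.0
time: 11.85
ee_pos: [552.4, 113.4, 228.9]
orientation: [0.0, 0.987, -0.161, -0.0]
force: [-1.0, 0.2, -0.3]
grip_width: 0.706
grasp_force: 0.0
[-0.96178689  0.50660247  0.9331414   1.9186596  -0.49449756  0.96494247
 -1.69095231]
delta [ 0.4 -4.1 29. ] tool x az -18.57 tilt z [-1.e-04  3.e-04 -1.e+00] turn rz 0.0027
```

View pics/w9.png

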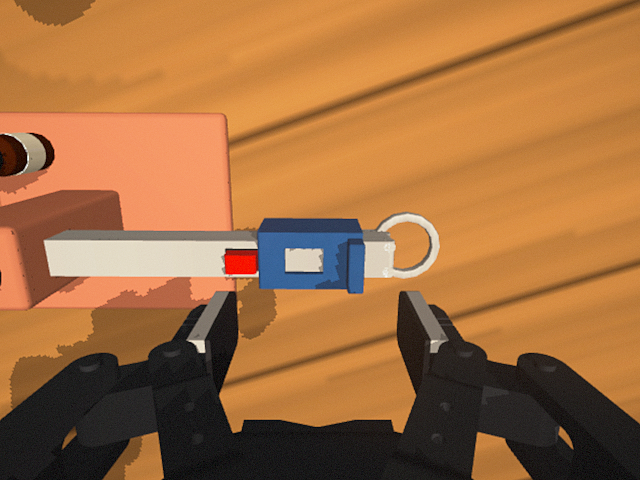

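The view shows the carrier on the arm, with its mouth at column 259 touching the button (225–257) and the tab's rear at column 364. The pads straddle it with one at each end. I'll measure along the arm.

```bash
python3 - <<'E'
from h import *
m,im=ld("w9"); L=np.array([564.0,151.2]);u=np.array([-.321,-.947]);v=np.array([.947,-.321])
for n,uv,z in (("btn L",(225,262),108),("btn R",(257.5,262),108),("mouth",(259.5,275),103),("tab rear",(364,270),115),("tip",(393,262),99),("armedge lo",(150,277),99),("armedge hi",(150,241),99)):
    p=onz(m,uv,z-1)[:2]-L; print(n,np.round([p@u,p@v],1))
p=robot.sense()["ee_pos"][:2]-L; print("tcp",p@u,p@v); print(robot.sense()["grip_width"])
E
```

```text
btn L [-6.5  1.2]
btn R [10.   1.2]
mouth [10.  -7.9]
tab rear [63.3 -0.3]
tip [80.6 -1.9]
armedge lo [-49.4 -10.8]
armedge hi [-47.1   9.4]
tcp 39.54193415933103 1.1653239919123042
0.7085297741197278
```

The rows are not in the units I measure in: shifts go in units of 5 mm and turns go in units of 0.2 rad. I convert before sending: 10 mm is 2, -4 mm is -0.8, 0.0027 rad is 0.0135.

```bash
echo '[[-0.24,-0.8,3,0,0,0.0135,0.71],[0,0,3,0,0,0,0.71],[0,0,2,0,0,0,0.71],[0,0,0.6,0,0,0,0.71],[0,0,0,0,0,0,0.71],[0,0,0,0,0,0,0.71]]' | python3 nudge.py
python3 -c "
from h import *
delta([553.4,117.4,180],-18.73);print(robot.sense()['force'])"
```

```text
time: 12.4
ee_pos: [552.9, 117.2, 186.5]
orientation: [-0.0, 0.986, -0.164, 0.0]
force: [0.6, 0.5, -0.6]
grip_width: 0.706
grasp_force: 0.0
delta [ 0.4 -0.3  6.5] tool x az -18.86 tilt z [ 5.e-04  1.e-04 -1.e+00] turn rz -0.0022
[ 0.56311835  0.52351879 -0.62610516]
```

Now down in small steps until the button gives and the tips rest on the arm.

To row units: 3 mm is 0.6.

```bash
echo '[[0,0,0.6,0,0,0,0.71],[0,0,0.6,0,0,0,0.71],[0,0,0,0,0,0,0.71]]' | python3 nudge.py; echo '[[0,0,0.6,0,0,0,0.71],[0,0,0,0,0,0,0.71]]' | python3 nudge.py; echo '[[0,0,0.6,0,0,0,0.71],[0,0,0,0,0,0,0.71]]' | python3 nudge.py
```

```text
time: 12.65
ee_pos: [552.5, 117.6, 179.9]
orientation: [-0.0, 0.987, -0.164, -0.0]
force: [-0.4, 0.4, -0.3]
grip_width: 0.705
grasp_force: 0.0
time: 12.82
ee_pos: [552.4, 117.6, 176.8]
orientation: [0.0, 0.987, -0.164, -0.0]
force: [-0.3, -0.6, 0.0]
grip_width: 0.713
grasp_force: 0.0
time: 12.98
ee_pos: [552.7, 117.6, 174.0]
orientation: [-0.0, 0.986, -0.164, 0.0]
force: [-0.7, -0.3, 2.3]
grip_width: 0.711
grasp_force: 1.4
```

```bash
echo '[[0,0,0.6,0,0,0,0.71],[0,0,0.4,0,0,0,0.71],[0,0,0,0,0,0,0.71]]' | python3 nudge.py; echo '[[0,0,0.4,0,0,0,0.71],[0,0,0,0,0,0,0.71]]' | python3 nudge.py; echo '[[0,0,0.3,0,0,0,0.71],[0,0,0,0,0,0,0.71]]' | python3 nudge.py
```

```text
time: 13.23
ee_pos: [552.8, 117.6, 169.1]
orientation: [-0.0, 0.986, -0.164, 0.0]
force: [-2.1, -0.3, 5.2]
grip_width: 0.714
grasp_force: 2.4
time: 13.4
ee_pos: [552.8, 117.5, 167.5]
orientation: [-0.0, 0.986, -0.164, 0.0]
force: [-2.0, -0.4, 5.6]
grip_width: 0.712
grasp_force: 2.7
time: 13.57
ee_pos: [552.9, 117.4, 167.4]
orientation: [-0.001, 0.987, -0.164, -0.0]
force: [-5.0, 1.4, 18.8]
grip_width: 0.712
grasp_force: 9.2
```

```bash
echo '[[0,-0.4,0,0,0,0,0.71],[0,-0.4,0,0,0,0,0.71],[0,-0.4,0,0,0,0,0.71],[0,0,0,0,0,0,0.71]]' | python3 nudge.py
echo '[[0,-0.4,0,0,0,0,0.71],[0,-0.4,0,0,0,0,0.71],[0,0,0,0,0,0,0.71]]' | python3 nudge.py
python3 -c "
from h import *
print(robot.sense()['force'],robot.sense()['ft_torque']);delta([553.4,117.4,167],-18.73);snap('w10');cv2.imwrite('pics/c10.png',cv2.imread('pics/w10.png')[130:400,120:520])"
```

```text
time: 13.9
ee_pos: [553.3, 118.2, 167.4]
orientation: [0.002, 0.986, -0.165, -0.002]
force: [-10.7, -10.1, 22.3]
grip_width: 0.716
grasp_force: 11.0
time: 14.15
ee_pos: [555.8, 121.9, 167.5]
orientation: [0.002, 0.986, -0.166, 0.0]
force: [-5.9, -10.0, 18.1]
grip_width: 0.711
grasp_force: 8.8
[-5.94265812 -9.99789108 18.07779875] [-1.56464121  1.33118138  0.1387171 ]
delta [-0.8  5.   0.5] tool x az -19.06 tilt z [-3.0e-04 -4.6e-03 -1.0e+00] turn rz -0.0057
```

View pics/c10.png

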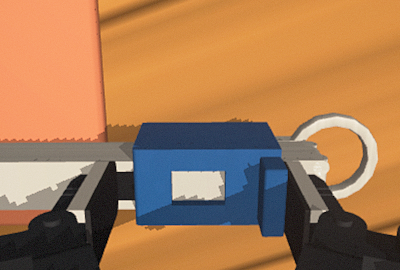

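The rear pad is at the tab and the front pad is over the button just ahead of the mouth, which is at about column 255 in the full frame. I'll keep sliding.

```bash
for i in 1; do echo '[[0,-0.4,0,0,0,0,0.71],[0,-0.4,0,0,0,0,0.71],[0,-0.4,0,0,0,0,0.71],[0,-0.4,0,0,0,0,0.71],[0,0,0,0,0,0,0.71]]' | python3 nudge.py; done
echo '[[0,-0.4,0,0,0,0,0.71],[0,-0.4,0,0,0,0,0.71],[0,-0.4,0,0,0,0,0.71],[0,0,0,0,0,0,0.71]]' | python3 nudge.py
python3 -c "
from h import *
delta([553.4,117.4,167],-18.73)"
```

```text
time: 14.62
ee_pos: [559.3, 130.1, 167.4]
orientation: [0.002, 0.986, -0.166, 0.001]
force: [-2.8, -8.9, 14.2]
grip_width: 0.705
grasp_force: 7.6
time: 14.95
ee_pos: [560.7, 133.4, 167.5]
orientation: [0.003, 0.986, -0.166, 0.001]
force: [-6.4, -12.6, 16.9]
grip_width: 0.706
grasp_force: 8.8
delta [-1.7 17.5  0.6] tool x az -19.15 tilt z [ 8.e-04 -7.e-03 -1.e+00] turn rz -0.0073
```

To row units: -2 mm is -0.4.

```bash
echo '[[0,-0.4,0,0,0,0,0.71],[0,-0.4,0,0,0,0,0.71],[0,-0.4,0,0,0,0,0.71],[0,-0.4,0,0,0,0,0.71],[0,-0.4,0,0,0,0,0.71],[0,0,0,0,0,0,0.71]]' | python3 nudge.py
echo '[[0,-0.4,0,0,0,0,0.71],[0,-0.4,0,0,0,0,0.71],[0,0,0,0,0,0,0.71]]' | python3 nudge.py
python3 -c "
from h import *
delta([553.4,117.4,167],-18.73);im=snap('w11');k=col(im,(0,190,60),(4,255,255))|col(im,(175,190,60),(179,255,255));print('red px',(k>0).sum());cv2.imwrite('pics/c11.png',cv2.imread('pics/w11.png')[130:400,120:520])"
```

```text
time: 15.45
ee_pos: [564.0, 143.2, 167.5]
orientation: [0.003, 0.986, -0.166, 0.001]
force: [-5.4, -11.5, 15.7]
grip_width: 0.708
grasp_force: 8.6
time: 15.7
ee_pos: [565.9, 148.5, 167.4]
orientation: [0.002, 0.986, -0.166, 0.002]
force: [-3.1, -6.5, 12.6]
grip_width: 0.71
grasp_force: 6.6
delta [-1.7 33.4  0.6] tool x az -19.11 tilt z [ 0.0025 -0.0045 -1.    ] turn rz -0.0067
red px 1521
```

To row units: -1 mm is -0.2, -0.5 mm is -0.1.

```bash
echo '[[0,-0.2,0,0,0,0,0.71],[0,-0.1,0,0,0,0,0.71],[0,0,0,0,0,0,0.71],[0,0,0,0,0,0,0.71]]' | python3 nudge.py
cat > chk.py <<'E'
from h import *
def chk(n):
    snap(n); m,im=ld(n)
    k=col(im,(0,190,60),(4,255,255))|col(im,(175,190,60),(179,255,255)); y,x=np.nonzero(k); print("red",len(x),x.min(),x.max(),y.min(),y.max())
    L=np.array([564.0,151.2]);u=np.array([-.321,-.947]);v=np.array([.947,-.321])
    for z in (99,108):
        q=np.array([proj(m,[*(L+a*u+b*v),z]) for a in(-8,8) for b in(-5,5)]); print("expect top z",z,np.round([q[:,0].min(),q[:,0].max(),q[:,1].min(),q[:,1].max()]))
    print("force",robot.sense()["force"]); delta([553.4,117.4,167],-18.73)
E
python3 -c "
from chk import *
chk('w12')"
```

```text
time: 16.08
ee_pos: [566.3, 149.7, 167.5]
orientation: [0.002, 0.986, -0.166, 0.002]
force: [-3.0, -9.3, 14.4]
grip_width: 0.71
grasp_force: 7.1
red 1530 3 337 176 341
expect top z 99 [292. 334. 306. 330.]
expect top z 108 [290. 335. 317. 342.]
force [ -3.91960466 -10.11562678  13.58097739]
delta [-1.6 34.8  0.6] tool x az -19.09 tilt z [ 0.0024 -0.0049 -1.    ] turn rz -0.0062
```

The red top edge reaches row 341, where a raised button is expected at 342 and a flush one at 330, so the button has popped. I'll back off and lift away.

To row units: -25 mm is -5, -3 mm is -0.6.

```bash
echo '[[0,0.3,-0.2,0,0,0,0.71],[0,0.4,-0.2,0,0,0,0.71],[0,0,-0.6,0,0,0,0.72],[0,0,-2,0,0,0,0.72],[0,0,-5,0,0,0,0.72],[0,0,-5,0,0,0,0.72],[0,0,0,0,0,0,0.72],[0,0,0,0,0,0,0.72]]' | python3 nudge.py
python3 - <<'E'
from chk import *
from fit import *
m=None; chk("w13"); m,im=ld("w13")
k=col(im,(0,190,60),(4,255,255))|col(im,(175,190,60),(179,255,255))
n,l,st,c=cv2.connectedComponentsWithStats(k); j=1+np.argmax(st[1:,4]); print("button",st[j],c[j])
kb=col(im,(95,80,30),(125,255,255)); kb=(cv2.morphologyEx(kb,cv2.MORPH_CLOSE,np.ones((61,61)))>0).astype(float); rb=np.zeros((480,640)); x,y=c[j].astype(int); rb[max(0,y-90):y+60,x-110:x+130]=1
r=minimize(lambda q:(np.abs(sil(m,carrier,[*q[:2],71,q[2]])-kb)*rb).sum(),[563.5,150.5,-1.897],method="Nelder-Mead",options=dict(initial_simplex=np.array([563.5,150.5,-1.897])+np.vstack([np.zeros(3),np.diag([3,3,.03])])))
u=np.array([-.321,-.947]); print("carrier",r.x,r.fun,kb.sum(),"along lock",(r.x[:2]-[564,151.2])@u)
for a,b in (("scene","scene0"),("side","side0")):
    i=robot.camera(a); o=cv2.imread(f"pics/{b}.png")[:,:,::-1]; d=(np.abs(i.astype(int)-o).max(2)>50).astype(np.uint8)
    n,l,st,c=cv2.connectedComponentsWithStats(cv2.morphologyEx(d,cv2.MORPH_OPEN,np.ones((3,3)))); print(a,[s.tolist() for s in st[1:] if s[4]>25])
E
```

```text
time: 16.8
ee_pos: [564.9, 152.3, 232.2]
orientation: [-0.001, 0.987, -0.163, 0.001]
force: [0.7, 0.4, 0.7]
grip_width: 0.723
grasp_force: 0.0
red 727 305 336 248 271
expect top z 99 [304. 334. 247. 265.]
expect top z 108 [303. 335. 253. 271.]
force [-1.67314971  0.26531983 -0.63564422]
delta [ 1.2 36.6 63.9] tool x az -18.78 tilt z [ 2.e-04  1.e-03 -1.e+00] turn rz -0.0009
button [305 248  32  24 727] [320.73452545 259.49518569]
carrier [564.24367192 149.85185795  -1.90175448] 202.5450980392157 21752.0 along lock 1.1984718318950047
scene [[523, 0, 12, 24, 140], [535, 0, 12, 12, 91], [387, 0, 253, 304, 19165], [480, 41, 6, 10, 36], [449, 44, 16, 15, 109], [467, 61, 8, 12, 49], [440, 136, 12, 9, 69], [452, 136, 30, 18, 319], [440, 151, 12, 8, 52], [551, 165, 89, 55, 776], [523, 179, 117, 104, 1436], [280, 197, 38, 31, 549], [610, 237, 14, 9, 53], [586, 273, 54, 38, 1235], [386, 283, 30, 48, 574], [510, 291, 111, 65, 2489], [423, 310, 135, 72, 3699]]
side [[212, 66, 304, 81, 9032], [600, 89, 40, 82, 1030], [236, 99, 21, 11, 81], [602, 115, 38, 85, 1200], [209, 137, 70, 90, 3793], [593, 192, 20, 43, 531], [221, 221, 67, 96, 3342], [333, 233, 22, 34, 527], [245, 306, 31, 30, 355], [257, 322, 20, 24, 137], [633, 336, 7, 27, 122], [622, 348, 18, 64, 677], [547, 433, 23, 47, 735], [532, 468, 16, 12, 126]]
```

```bash
python3 -c "
from bench import robot
print(robot.finish_job())"
```

```text
the job is handed in; nothing more can be done
None
```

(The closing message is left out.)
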